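Buff a brass knob blank through the guard window

ROBOT

A 6-joint arm with a two-finger parallel gripper is mounted at the origin on the work surface; the furniture and walls round the work are solid. World frame = base frame: x ahead of the robot, y to its left, z up, the work surface at z = 0. Lengths are in m, angles in rad, forces in N, time in s.
With the tool pointing down it reaches from about 0.35 to 0.725 m from the base axis. Payload 4.3 kg.
Tool frame: the origin (TCP) lies midway between the tips of the shut fingers; the grasp point (between the pads) lies 19 mm behind it; y points along the fingers, z is the direction in which the jaws open and shut, and the axes are right-handed (so a half turn about y gives the same grasp; the last joint's range is limited). The gripper opens to 85 mm and grips with 20 to 120 N. Pads are 22 mm wide; open, the fingers measure 114 mm over their backs; the gripper's body (76 mm by 85 mm) begins 54 mm behind the grasp point. The pads swing forward as they close: fully open they stand 13 mm farther back than shut.
Start: joints at [-1.282, 0.377, 0.081, 1.274, 0, 1.46], TCP at [0.223, -0.53, 0.231] pointing down, gripper open.
Joint ranges: [-2.72, 2.72], [-0.84, 1.66], [-1.02, 1.22], [-1.77, 2.12], [-1.37, 1.28], [-3.14, 3.14]. Speed limits (rad/s): [2.57, 2.57, 3.14, 3.14, 3.14, 3.14].

INTERFACE

Orientations are given as a rotation vector (axis times angle).
In Python, from station import bot, imaging, sign_off gives the robot as it stands.
- The arm moves only by the tool jog_arm, never from a script. Its argument "plan" is a list of rows, each an object of numbers: "dx", "dy", "dz": the shift along the tool's x, y, z in mm; "ax", "ay", "az": the turn, a rotation vector about the tool's x, y, z in rad; "jaw": the opening, from 0 (shut) to 1 (fully open). A call has 1 to 12 rows; each row shifts and turns the commanded pose from where the row before left it, along the tool's axes as they then stand; what a row does not reach is not made up. A row lasts 1/12 s, in which the tool goes at most 41.7 mm and 7.16 degrees, less where a joint would pass 70% of its speed; a pose out of reach is approached as far as the arm can. A call is refused whole if a number of a shift passes 41.7 or a number of a turn 0.125, either way. A call with a gripper value outside its range is refused whole. The fingers move at their own pace and stop on an object; the grip force is fixed at half the most. Time passes only in rows, so rows that do not move let the fingers close. It gives the time, the measured TCP pose, the force and the opening at its end, in the units of the state.
- bot.sense(): the state, without advancing time (a new reading comes with each control period).
- imaging.read_camera(name): name is "side" or "top" or "wrist"; returns a dict with "color" (480x640x3 uint8, blue, green, red), "fx", "fy", "cx", "cy" (pixels), "k1" (the pictures are not rectified: a ray, as slopes to the right and down, at radius r is drawn at 1 + k1 r^2 times it, then the intrinsics apply), "extrinsics" (4x4, takes a point from camera to world coordinates). Camera axes: x right, y up, looking along -z (the intrinsics and any distortion apply to the point x, -y, -z); pixel columns grow to the right and rows downward; lengths in m; the calibration is good to about 2 mm. A picture is of the moment at which its call begins. There is no depth.
- sign_off(): hands the job in, once; it reports no verdict.
The state is a dict: "clock": time; "joint_pos": joint angles; "qd": joint speeds; "joint_torque": joint torques, N m; "eef_pos": TCP position; "ee_rot": TCP orientation; "ft_force": force on the tool from outside, world axes, zero at the start; "moment": the same for the moment, N m; "gripper_width": finger opening in m.
Only numpy, scipy, OpenCV 4.12 (cv2) and the standard library are available. Lean on these libraries where they do the work, as an engineer would, in place of code of your own. Each camera call takes 0.05 s, during which the arm holds its last target. There are 200 camera calls.

TASK

Slide the dust shutter on the buffing machine's guard fully open, then take the brass disc out of the rack and leave the two aluminium discs in it and all else undisturbed. Pass the brass disc edge-on down through the window and press its rim on the sprung wheel until the wheel has sunk about 5 mm, half of its travel, without running it onto its stop. Finish while still holding the disc there; do not let go.

Things in the scene. Friction and masses are not known exactly. Their poses are not given: they have to be found in the camera images.
- buffer: the buffing machine, fixed to the bench, origin on the bench below the window, axes as the window. Green guard 206 mm high, 84 mm either way along x (lower: stop button to 105 mm on -x, pipe stub to 119 mm on +x), 42 mm on -y, 88 mm on +y; then the blue motor, 150 mm high, to +195 mm. On the guard's top: shutter guides 6.5 mm high, 55 to 65 mm either way along x, and a 5 mm strip 76 mm out on +y.
- window (a point): centre of the window in the guard's top face, 206 mm above the bench. x along the window, y across it to the motor, z up. White insert: throat 97 mm long (x), 19 mm wide (y), 10 mm deep, under a 4 mm deep 45-degree lead-in all round (105 x 27 mm at the top). Free space below; the upright wheel stands under it in the same plane (x-z).
- shutter_knob (a point): top centre of the black knob on the steel-grey dust shutter, 30 mm above the guard's top face; the knob is 16 mm across over its upper 14 mm (narrower below). The shutter is a 3 mm plate, 119 mm (x) by 36 mm (y), lying on the guard top over the window; the knob is 8 mm off its middle towards +y. Axes as the window.
- dust_shutter (a joint): travel of the shutter along the window's +y, in m: 0 closed over the window, 0.050 fully open (at its stop). About 2 N of friction; it stays where it is left.
- brass_blank: the brass disc that stands on edge in the rack (the others of brass lie flat on the bench and are not needed): 93 mm across, 17 mm thick, about 0.93 kg. Origin at the middle of one flat face; its z is the disc's axis and points to the other face.
- brass_blank_centre (a point): the middle of the brass disc, axes as the body. Take it from above across its thickness, at the top; fingertips at most 30 mm below its top edge stay clear of the guard when the disc is in.
- buff_wheel: the black buffing wheel under the window: 125 mm across, 35 mm wide, does not turn (switched off). Origin on its axis at the motor-side face, its z along its axis.
- wheel_top (a point): highest point of the buffing wheel's rim, straight under the window's centre, 48 mm below the guard's top face when not pressed (the disc touches it when the disc's centre is about 2 mm below that face). Moves down with the wheel.
- sprung_head (a joint): how far the wheel with its motor has been pushed down on its springs, in m: 0 at rest on the upper stop, 0.010 on the lower stop. It gives at about 11 N (more than the disc weighs) and then 1.2 N for each mm.
- disc_rack: wooden rack fixed to the bench, 100 x 238 x 50 mm, origin under its middle. Three places along its y (-70, 0, +70 mm); discs stand there on edge on two rails, axis along the rack's y, centre 58 mm and top 105 mm above the bench, each between four 8 mm pegs (20 mm gap), 28 mm either way along x, up to 70 mm high.
- alu_blank_a: aluminium disc standing in the rack, 93 x 17 mm, to be left where it is. Origin at the middle of one face, z its axis.
- alu_blank_b: the second aluminium disc in the rack, the same. To be left where it is.
- compound_bar: green polishing bar, 48 x 126 x 42 mm, lying on the bench beyond the gap between machine and rack; not needed. Origin under its middle.
- oil_bottle: squeeze bottle with a red nozzle, 52 mm across, 166 mm high, standing beyond the rack; not needed. Origin under its middle.
Mind the look-alikes: they are no part of the job. What is shaped like the brass_blank but black or turquoise is not meant.

How it is judged:
On the way, in this order (a step that is already met when the one before it is completed fails the run):
1. the shutter is fully open (within 6 mm of its stop) with the brass disc still in the rack (value of joint dust_shutter above 0.044 m and distance of brass_blank_centre from where it was at the start of the episode below 0.02 m), for 0.2 s.
2. the brass disc is held clear above the rack (height (world z) of brass_blank_centre above 0.125 m and contact force between the fingers and brass_blank above 2 N), for 0.2 s.
3. the disc is held, entering the window from above: its lower edge at the guard's top, over the opening (z of brass_blank_centre in the frame of window between 0 and 0.045 m and horizontal distance between brass_blank_centre and window below 0.006 m and contact force between the fingers and brass_blank above 2 N), for 0.1 s.
At the end, for the whole second after the job is handed in: The fingers grip the disc (over 3 N); its centre is within 5 mm of the window in plan, 3 to 13 mm below the guard top, square within 3.4 deg, still; it presses the wheel (over 10 N), sunk 2.5 to 8 mm; shutter within 6 mm of fully open; aluminium discs within 15 mm of their starts (value of joint sprung_head between 0.0025 and 0.008 m and contact force between brass_blank and buff_wheel above 10 N and contact force between the fingers and brass_blank above 3 N and horizontal distance between brass_blank_centre and window below 0.005 m and z of brass_blank_centre in the frame of window between -0.013 and -0.003 m and angle between the z axis of brass_blank_centre and the y axis of window, either way round below 0.06 rad and linear speed of brass_blank below 0.01 m/s and value of joint dust_shutter above 0.044 m and distance of each of alu_blank_a, alu_blank_b from where it was at the start of the episode below 0.015 m); the arm keeps its last pose, push and grip.
It fails at once if the wheel is run onto its lower stop (sunk more than 9.5 mm) (value of joint sprung_head above 0.0095 m).
It fails at once if an aluminium disc is taken out of the rack or knocked by more than 30 mm (distance of any of alu_blank_a, alu_blank_b from where it was at the start of the episode above 0.03 m).
It fails at once if the polishing bar or the oil bottle is knocked by more than 30 mm (distance of any of compound_bar, oil_bottle from where it was at the start of the episode above 0.03 m).
It also fails if it takes over 61 s, if anything falls off the work surface, if the arm or the gripper's body presses on something with over 40 N, if the wrist force passes 120 N, or if a joint passes its speed limit or range.

## Working session

There is one attempt and no reset: what is moved stays moved. The work goes in short steps, Python scripts to look and compute and a tool call to move; the robot and the scene stay as the last step left them, time stands still between calls to the robot, and variables do not carry over. Pictures are saved under pics/ and viewed, about 8 in all and at most 12, crops included, and the job is handed in when it is done.

Besides the shell and the picture viewer there is one more tool, called as a command line: name --argument value ..., lists and objects as JSON in quotes. jog_arm: Moves the arm, as the interface text tells. Its arguments: {"type":"object","properties":{"plan":{"type":"array"}},"required":["plan"]}

```bash
mkdir -p pics; ls; cat > h.py <<'E'
import numpy as np, cv2
from station import bot, imaging, sign_off
from scipy.spatial.transform import Rotation as R
def grab(name, fn):
    c=imaging.read_camera(name); cv2.imwrite('pics/'+fn+'.png',c['color'])
    np.savez('pics/'+fn+'.npz',**c); return c
def load(fn): return dict(np.load('pics/'+fn+'.npz'))
def ray(c,u,v):
    d=np.array([(u-c['cx'])/c['fx'],(v-c['cy'])/c['fy']]); s=d.copy()
    for _ in range(20): s=d/(1+c['k1']*(s@s))
    E=c['extrinsics']; w=E[:3,:3]@np.array([s[0],-s[1],-1.0]); return E[:3,3],w
def onz(c,u,v,z):
    o,w=ray(c,u,v); return o+w*(z-o[2])/w[2]
def proj(c,p):
    E=c['extrinsics']; q=E[:3,:3].T@(np.asarray(p)-E[:3,3]); s=np.array([q[0],-q[1]])/-q[2]
    s=s*(1+c['k1']*(s@s)); return s*[c['fx'],c['fy']]+[c['cx'],c['cy']]
def tool():
    s=bot.sense(); return np.array(s['eef_pos']),R.from_rotvec(s['ee_rot']).as_matrix(),s
E
python3 - <<'E'
from h import *
for n in ('top','side'):
    c=grab(n,n+'0'); print(n,c['fx'],c['cx'],c['cy'],c['k1'],c['extrinsics'].round(3).tolist())
p,M,s=tool(); print(p,M.round(3),s['gripper_width'],s['ft_force'],s['clock'])
E
```

```text
pics
top 451.79715951981035 320.8930288359791 238.54471251561037 0.0003311501714750636 [[-0.104, 0.973, -0.204, 0.413], [-0.995, -0.102, 0.021, -0.076], [-0.0, 0.205, 0.979, 0.972], [0.0, 0.0, 0.0, 1.0]]
side 535.9161561279318 310.6932297256398 232.48666776659695 -0.06640335585847394 [[-0.824, 0.35, -0.446, 0.147], [-0.567, -0.519, 0.64, 0.575], [-0.007, 0.78, 0.626, 0.802], [0.0, 0.0, 0.0, 1.0]]
[ 0.22313701 -0.5293129   0.23045337] [[-0.922 -0.001  0.388]
 [-0.388  0.002 -0.922]
 [-0.    -1.    -0.002]] 0.08562903851811961 [ 0.74249128 -0.20021276 -0.02965251] 0.1
```

View pics/top0.png

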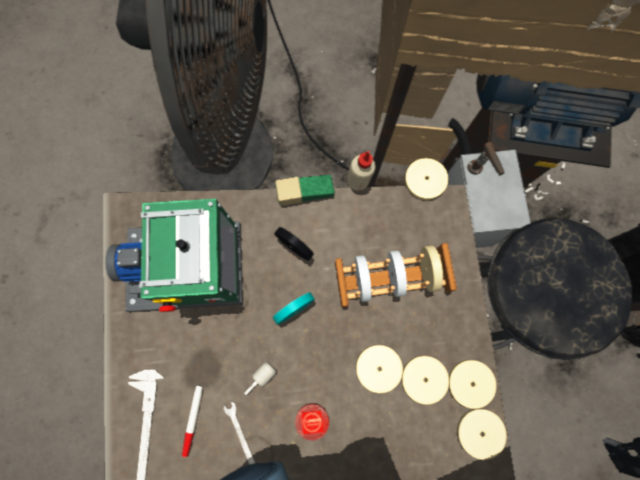

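View pics/side0.png

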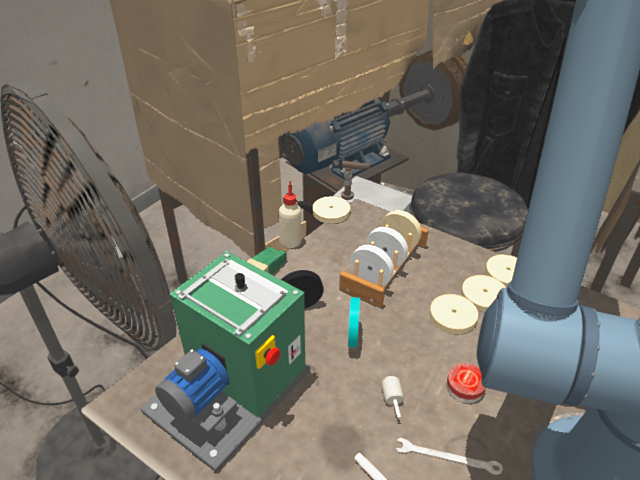

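Candidates for brass_blank in the top view: the standing cream disc in the rack (432,270), flat brass discs (380,370), (426,380), (473,384), (482,434) and (427,178), turquoise (294,309), black (294,243), aluminium (363,278) and (398,272). My choice is the one in the rack at (432,270). I'll check it, and the shutter, in one close crop.

```bash
python3 - <<'E'
from h import *
i=cv2.imread('pics/top0.png')
a=cv2.resize(i[190:320,125:250],None,fx=3.2,fy=3.2,interpolation=cv2.INTER_CUBIC)
b=cv2.resize(i[235:315,330:460],None,fx=3,fy=3,interpolation=cv2.INTER_CUBIC)
o=np.zeros((416,795,3),np.uint8); o[:a.shape[0],:a.shape[1]]=a; o[:b.shape[0],402:402+b.shape[1]]=b
cv2.imwrite('pics/crop1.png',o)
c=load('top0')
print('knob',onz(c,182,245,.236)); print('brass',onz(c,432,270,.105)); print('alu',onz(c,363,278,.105),onz(c,398,272,.105))
E
```

```text
knob [0.5792468  0.13873988 0.236     ]
brass [ 0.5093839  -0.30174784  0.105     ]
alu [ 0.50783573 -0.16718121  0.105     ] [ 0.5123558  -0.23584163  0.105     ]
```

View pics/crop1.png

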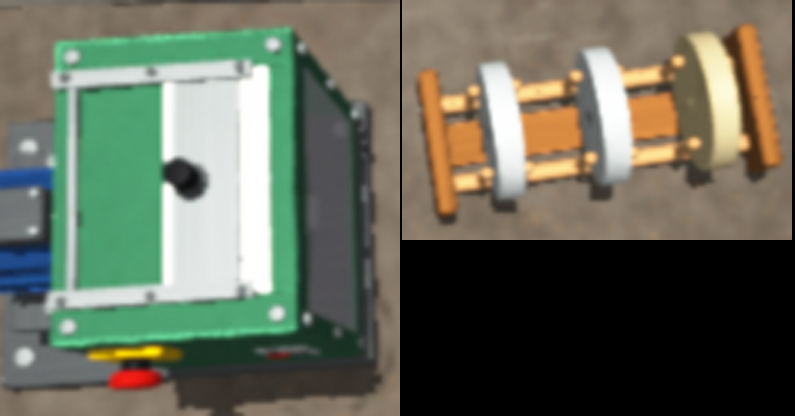

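The crop confirms it: the standing cream (brass) disc is at top-view (432,270), at the -y end of the rack. The shutter is the steel-grey plate at (192,247) with the black knob near (182,245), and the motor is to the left (world +y).

```bash
python3 - <<'E'
from h import *
c=load('top0')
# guard top corners: (+x,+y),(+x,-y),(-x,-y),(-x,+y)
cr=np.array([(55,42),(293,30),(300,330),(52,347)])/3.2+[125,190]
W=np.array([onz(c,u,v,.206)[:2] for u,v in cr]); print(W.round(4))
L=np.array([(84,88),(84,-42),(-84,-42),(-84,88)])/1e3
lm,wm=L.mean(0),W.mean(0); H=(L-lm).T@(W-wm); U,S,V=np.linalg.svd(H); Rm=(U@V).T
print('yaw',np.arctan2(Rm[1,0],Rm[0,0]),'window',wm-Rm@lm, 'res',(W-((L-lm)@Rm.T+wm)).round(4))
i=c['color']; hsv=cv2.cvtColor(i,cv2.COLOR_BGR2HSV)
# rack end walls and discs: rack direction from crop points (wall centre, tops z=.05)
f=lambda x,y,z:onz(c,(x-402)/3+330,y/3+235,z)[:2]
a=f(430,72,.05),f(447,212,.05); b=f(742,28,.05),f(772,163,.05)
print('ends',a,b); ca=(np.array(a).mean(0)); cb=np.array(b).mean(0); d=cb-ca
print('rack ctr',(ca+cb)/2,'len',np.linalg.norm(d),'yaw(-y dir)',np.arctan2(d[0],-d[1]))
k=f(442,142,.05);print(k)
E
```

```text
[[0.6686 0.2142]
 [0.6618 0.0834]
 [0.4966 0.0891]
 [0.5013 0.2196]]
yaw -0.03726715013806599 window [0.58121786 0.12859153] res [[ 0.0001  0.0008]
 [-0.0018 -0.0001]
 [ 0.0009 -0.0006]
 [ 0.0007 -0.0001]]
ends (array([ 0.55804968, -0.12917544]), array([ 0.46191556, -0.12985775])) (array([ 0.56626134, -0.34779663]), array([ 0.47175367, -0.35319   ]))
rack ctr [ 0.51449506 -0.24000495] len 0.2211609318228692 yaw(-y dir) 0.040818203515926306
[ 0.50922461 -0.13189234]
```

jog_arm --plan '[{"dy": -25, "ay": 0.109, "jaw": 1}, {"dy": -25, "ay": 0.109, "jaw": 1}, {"dy": -25, "ay": 0.109, "jaw": 1}, {"dy": -25, "ay": 0.108, "jaw": 1}, {"dx": -16.4, "dz": -32}, {"dx": -16.4, "dz": -32}, {"dx": -16.4, "dz": -32}, {"dx": -16.4, "dz": -32}, {"dx": -16.4, "dz": -32}, {"dx": -16.4, "dz": -32}, {"dx": -16.4, "dz": -32}, {"dx": -16.4, "dz": -32}]'

```text
invalid input
```

jog_arm --plan '[{"dx": -16.4, "dz": -32}, {"dx": -16.4, "dz": -32}, {"dx": -16.4, "dz": -32}, {"dx": -16.4, "dz": -32}, {"dx": -16.4, "dz": -32}, {"dx": -16.4, "dz": -32}, {"dx": -16.4, "dz": -32}, {"dx": -16.4, "dz": -32}, {"dx": -16.4, "dz": -32}, {"dx": -16.4, "dz": -32}, {"jaw": 0.6}, {"jaw": 0.6}]'

```text
invalid input
```

```bash
python3 - <<'E'
from h import *
c=grab('wrist','w1'); print(c['extrinsics'].round(3).tolist(),c['k1'])
p,M,s=tool(); print(p,M.round(3),s['gripper_width'],s['ft_force'],s['clock'])
E
```

```text
[[0.388, 0.875, 0.291, 0.298], [-0.922, 0.369, 0.12, -0.498], [-0.002, -0.315, 0.949, 0.373], [0.0, 0.0, 0.0, 1.0]] -0.09512986812102861
[ 0.22315564 -0.52936259  0.23055037] [[-0.922 -0.     0.388]
 [-0.388  0.002 -0.922]
 [-0.    -1.    -0.002]] 0.08533814330575437 [-0.56945668 -0.63981947 -0.16573829] 0.15
```

View pics/w1.png

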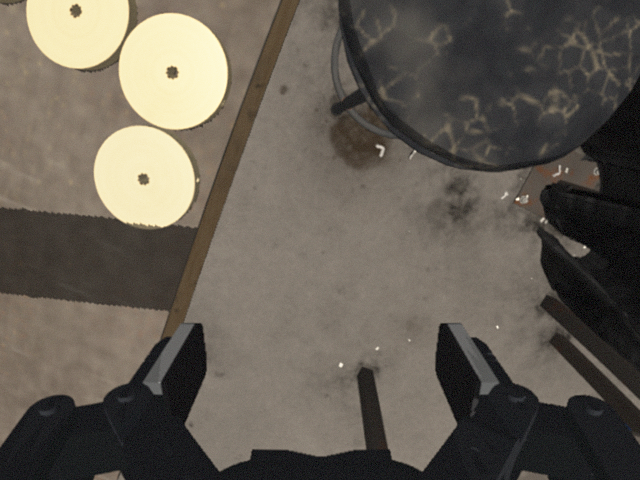

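The moves were refused and the wrist image is still from the start pose (flat discs upper left, fingers at bottom). I'll retry with every field in each row.

jog_arm --plan '[{"dx": 0, "dy": -25, "dz": 0, "ax": 0, "ay": 0.109, "az": 0, "jaw": 1}, {"dx": 0, "dy": -25, "dz": 0, "ax": 0, "ay": 0.109, "az": 0, "jaw": 1}, {"dx": 0, "dy": -25, "dz": 0, "ax": 0, "ay": 0.109, "az": 0, "jaw": 1}, {"dx": 0, "dy": -25, "dz": 0, "ax": 0, "ay": 0.108, "az": 0, "jaw": 1}, {"dx": -16.4, "dy": 0, "dz": -32, "ax": 0, "ay": 0, "az": 0, "jaw": 1}, {"dx": -16.4, "dy": 0, "dz": -32, "ax": 0, "ay": 0, "az": 0, "jaw": 1}, {"dx": -16.4, "dy": 0, "dz": -32, "ax": 0, "ay": 0, "az": 0, "jaw": 1}, {"dx": -16.4, "dy": 0, "dz": -32, "ax": 0, "ay": 0, "az": 0, "jaw": 1}, {"dx": -16.4, "dy": 0, "dz": -32, "ax": 0, "ay": 0, "az": 0, "jaw": 1}, {"dx": -16.4, "dy": 0, "dz": -32, "ax": 0, "ay": 0, "az": 0, "jaw": 1}, {"dx": -16.4, "dy": 0, "dz": -32, "ax": 0, "ay": 0, "az": 0, "jaw": 1}, {"dx": -16.4, "dy": 0, "dz": -32, "ax": 0, "ay": 0, "az": 0, "jaw": 1}]'

```text
clock: 1.15
eef_pos: [0.364, -0.277, 0.3311]
ee_rot: [-0.04, -2.203, 2.203]
ft_force: [0.4, -0.2, -1.5]
gripper_width: 0.0853
```

```bash
python3 - <<'E'
from h import *
c=grab('wrist','w2'); print(c['extrinsics'].round(3).tolist())
p,M,s=tool(); print(p,s['clock'])
for q in [(.514,-.31,.105),(.51,-.17,.105)]: print(proj(c,q))
E
```

```text
[[-0.037, 0.948, 0.315, 0.445], [-0.999, -0.035, -0.012, -0.28], [-0.001, -0.315, 0.949, 0.473], [0.0, 0.0, 0.0, 1.0]]
[ 0.36641906 -0.27168906  0.3314926 ] 1.2
[353.85697362  26.75279666]
[187.54201505  40.5334034 ]
```

jog_arm --plan '[{"dx": -16.4, "dy": 0, "dz": -32, "ax": 0, "ay": 0, "az": 0, "jaw": 0.6}, {"dx": -16.4, "dy": 0, "dz": -32, "ax": 0, "ay": 0, "az": 0, "jaw": 0.6}, {"dx": -16.4, "dy": 0, "dz": -32, "ax": 0, "ay": 0, "az": 0, "jaw": 0.6}, {"dx": -16.4, "dy": 0, "dz": -32, "ax": 0, "ay": 0, "az": 0, "jaw": 0.6}, {"dx": -16.4, "dy": 0, "dz": -32, "ax": 0, "ay": 0, "az": 0, "jaw": 0.6}, {"dx": -16.4, "dy": 0, "dz": -32, "ax": 0, "ay": 0, "az": 0, "jaw": 0.6}, {"dx": -16.4, "dy": 0, "dz": -32, "ax": 0, "ay": 0, "az": 0, "jaw": 0.6}, {"dx": -16.4, "dy": 0, "dz": -32, "ax": 0, "ay": 0, "az": 0, "jaw": 0.6}, {"dx": -16.4, "dy": 0, "dz": -32, "ax": 0, "ay": 0, "az": 0, "jaw": 0.6}, {"dx": -16.4, "dy": 0, "dz": -32, "ax": 0, "ay": 0, "az": 0, "jaw": 0.6}, {"dx": -16.4, "dy": 0, "dz": -32, "ax": 0, "ay": 0, "az": 0, "jaw": 0.6}, {"dx": -16.4, "dy": 0, "dz": -32, "ax": 0, "ay": 0, "az": 0, "jaw": 0.6}]'

```text
clock: 2.2
eef_pos: [0.5739, 0.0746, 0.3312]
ee_rot: [-0.011, 2.242, -2.193]
ft_force: [0.2, 0.3, -0.1]
gripper_width: 0.0511
```

jog_arm --plan '[{"dx": 0, "dy": 0, "dz": 0, "ax": 0, "ay": 0, "az": 0, "jaw": 0.6}, {"dx": 0, "dy": 0, "dz": 0, "ax": 0, "ay": 0, "az": 0, "jaw": 0.6}]'

```text
clock: 2.37
eef_pos: [0.5738, 0.0727, 0.3305]
ee_rot: [-0.009, 2.242, -2.196]
ft_force: [-0.2, -0.9, -0.3]
gripper_width: 0.0509
```

```bash
python3 - <<'E'
from h import *
c=grab('wrist','w3'); print(c['extrinsics'].round(3).tolist())
p,M,s=tool(); print(p,M.round(3),s['gripper_width'],s['ft_force'],s['clock'])
i=c['color']; j=cv2.imread('pics/w2.png'); cv2.imwrite('pics/v3.png',np.hstack([cv2.resize(k,(400,300),interpolation=cv2.INTER_AREA) for k in (j,i)]))
E
```

```text
[[0.006, 0.949, 0.317, 0.656], [-1.0, 0.013, -0.018, 0.07], [-0.021, -0.317, 0.948, 0.473], [0.0, 0.0, 0.0, 1.0]]
[0.57334791 0.07201199 0.33098211] [[-1.    -0.002  0.005]
 [-0.005  0.021 -1.   ]
 [ 0.001 -1.    -0.021]] 0.05138646380941263 [0.23212819 0.48854836 0.1916497 ] 2.4167
```

View pics/v3.png

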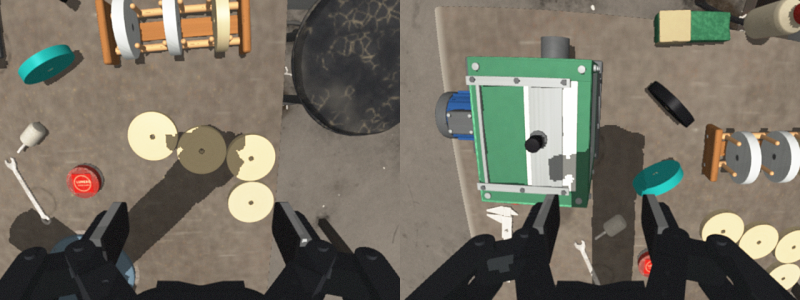

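The left half (w2) shows the rack top edge-on, with the brass disc at crop (222,25). The right half (w3) shows the guard with the knob at crop (533,142) and white insert strips on both sides of the shutter. I'll take a closer crop to measure.

```bash
python3 - <<'E'
from h import *
i=cv2.imread('pics/w3.png'); cv2.imwrite('pics/v4.png',cv2.resize(i[80:340,100:330],None,fx=2.3,fy=2.3,interpolation=cv2.INTER_CUBIC))
c=load('w3')
print(onz(c,213,227,.236))
E
```

```text
[0.58808352 0.1405319  0.236     ]
```

View pics/v4.png

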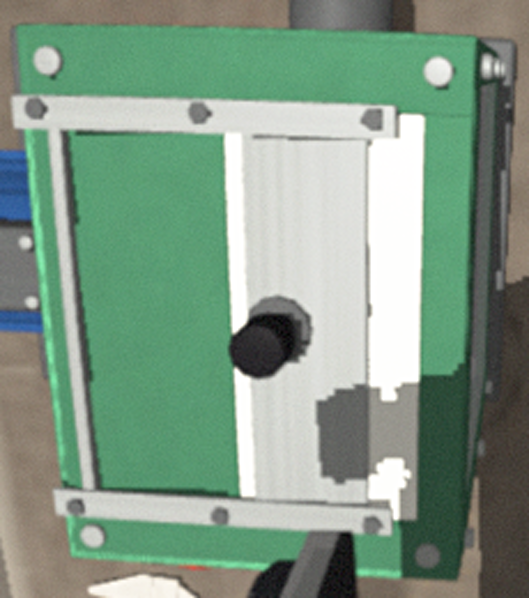

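```bash
python3 - <<'E'
from h import *
c=load('w3'); f=lambda p,z:onz(c,p[0]/2.3+100,p[1]/2.3+80,z)[:2]
W=np.array([f(p,.206) for p in [(20,25),(477,37),(458,577),(72,555)]]); 
L=np.array([(84,88),(84,-42),(-84,-42),(-84,88)])/1e3
lm,wm=L.mean(0),W.mean(0); U,S,V=np.linalg.svd((L-lm).T@(W-wm)); Rm=(U@V).T; o=wm-Rm@lm
print('yaw',np.arctan2(Rm[1,0],Rm[0,0]),'window',o,'res',(W-((L-lm)@Rm.T+wm)).round(4).tolist())
loc=lambda p,z:((f(p,z)-o)@Rm*1e3).round(1)
for n,p,z in [('insL',(226,133),.206),('insLb',(243,495),.206),('insR',(424,115),.206),('insRb',(415,520),.206),('shR',(367,140),.209),('shRb',(366,500),.209),('knob',(262,346),.236),('guideT',(200,113),.2125),('guideB',(220,517),.2125)]: print(n,loc(p,z),f(p,z))
# rack disc in w2
c=load('w2'); 
for n,(u,v) in dict(brass=(222,25),a=(125,28),b=(174,26)).items(): print(n,onz(c,u*1.6,v*1.6,.105))
E
```

```text
yaw -0.04027157620791932 window [0.58384755 0.1287588 ] res [[-0.0012, -0.0009], [-0.0011, 0.0007], [0.0016, 0.0007], [0.0007, -0.0005]]
insL [54.5 28.4] [0.6394812  0.15496111]
insLb [-57.3  28. ] [0.52771975 0.15905915]
insR [ 61.5 -27.4] [0.64423403 0.09886023]
insRb [-62.7 -27. ] [0.52014041 0.10430895]
shR [ 54.3 -12.1] [0.63760554 0.11445975]
shRb [-55.1 -11.9] [0.52829035 0.11909904]
knob [ 1.6 11.4] [0.58590366 0.14012809]
guideT [60.2 33.5] [0.64531249 0.15979457]
guideB [-62.2  33.7] [0.52304698 0.16497116]
brass [ 0.50352169 -0.31091294  0.105     ]
a [ 0.50586269 -0.18034019  0.105     ]
b [ 0.50466523 -0.24676458  0.105     ]
```

The guard fit agrees between the two views to within 3 mm. The window is at about (0.583, 0.129) with yaw -0.039. The knob is at about (0.585, 0.140), so the shutter is already about 4 mm along. I'll go to the knob.

jog_arm --plan '[{"dx": 0, "dy": 0, "dz": 0, "ax": 0.021, "ay": 0.044, "az": 0, "jaw": 0.6}, {"dx": -3, "dy": 0, "dz": -23, "ax": 0, "ay": 0, "az": 0, "jaw": 0.6}, {"dx": -3, "dy": 0, "dz": -23, "ax": 0, "ay": 0, "az": 0, "jaw": 0.6}, {"dx": -3, "dy": 0, "dz": -22.4, "ax": 0, "ay": 0, "az": 0, "jaw": 0.6}, {"dx": 0, "dy": 0, "dz": 0, "ax": 0, "ay": 0, "az": 0, "jaw": 0.6}, {"dx": 0, "dy": 0, "dz": 0, "ax": 0, "ay": 0, "az": 0, "jaw": 0.6}]'

```text
clock: 2.92
eef_pos: [0.5827, 0.0955, 0.3331]
ee_rot: [-0.042, 2.245, -2.162]
ft_force: [-0.2, -0.1, 0.4]
gripper_width: 0.0516
```

```bash
python3 - <<'E'
from h import *
p,M,s=tool(); print(p,M.round(4).tolist(),s['gripper_width'],s['ft_force'],s['clock'],np.round(s['joint_pos'],3))
E
```

```text
[0.58271891 0.09551653 0.33306424] [[-0.9993, -0.0022, 0.0362], [-0.0363, 0.0374, -0.9986], [0.0009, -0.9993, -0.0374]] 0.051613977282347484 [-0.16121332 -0.06471436  0.41548561] 2.9167 [0.035 0.417 0.401 1.556 0.037 3.141]
```

Joint 6 hit its limit (3.141), so I'll turn the tool half round.

jog_arm --plan '[{"dx": 0, "dy": 0, "dz": 0, "ax": 0, "ay": -0.124, "az": 0, "jaw": 0.6}, {"dx": 0, "dy": 0, "dz": 0, "ax": 0.037, "ay": -0.115, "az": 0, "jaw": 0.6}, {"dx": 0, "dy": 0, "dz": 0, "ax": 0, "ay": -0.123, "az": 0, "jaw": 0.6}, {"dx": 0, "dy": 0, "dz": 0, "ax": 0, "ay": -0.123, "az": 0, "jaw": 0.6}, {"dx": 0, "dy": 0, "dz": 0, "ax": 0, "ay": -0.123, "az": 0, "jaw": 0.6}, {"dx": 0, "dy": 0, "dz": 0, "ax": 0, "ay": -0.123, "az": 0, "jaw": 0.6}, {"dx": 0, "dy": 0, "dz": 0, "ax": 0, "ay": -0.123, "az": 0, "jaw": 0.6}, {"dx": 0, "dy": 0, "dz": 0, "ax": 0, "ay": -0.123, "az": 0, "jaw": 0.6}, {"dx": 0, "dy": 0, "dz": 0, "ax": 0, "ay": -0.123, "az": 0, "jaw": 0.6}, {"dx": 0, "dy": 0, "dz": 0, "ax": 0, "ay": -0.123, "az": 0, "jaw": 0.6}, {"dx": 0, "dy": 0, "dz": 0, "ax": 0, "ay": -0.123, "az": 0, "jaw": 0.6}, {"dx": 0, "dy": 0, "dz": 0, "ax": 0, "ay": -0.123, "az": 0, "jaw": 0.6}]'

```text
clock: 3.92
eef_pos: [0.5825, 0.0948, 0.3331]
ee_rot: [-1.175, 1.25, -1.255]
ft_force: [-0.6, 0.6, -0.0]
gripper_width: 0.0513
```

jog_arm --plan '[{"dx": 0, "dy": 0, "dz": 0, "ax": 0, "ay": -0.123, "az": 0, "jaw": 0.6}, {"dx": 0, "dy": 0, "dz": 0, "ax": 0, "ay": -0.123, "az": 0, "jaw": 0.6}, {"dx": 0, "dy": 0, "dz": 0, "ax": 0, "ay": -0.123, "az": 0, "jaw": 0.6}, {"dx": 0, "dy": 0, "dz": 0, "ax": 0, "ay": -0.123, "az": 0, "jaw": 0.6}, {"dx": 0, "dy": 0, "dz": 0, "ax": 0, "ay": -0.123, "az": 0, "jaw": 0.6}, {"dx": 0, "dy": 0, "dz": 0, "ax": 0, "ay": -0.123, "az": 0, "jaw": 0.6}, {"dx": 0, "dy": 0, "dz": 0, "ax": 0, "ay": -0.123, "az": 0, "jaw": 0.6}, {"dx": 0, "dy": 0, "dz": 0, "ax": 0, "ay": -0.123, "az": 0, "jaw": 0.6}, {"dx": 0, "dy": 0, "dz": 0, "ax": 0, "ay": -0.123, "az": 0, "jaw": 0.6}, {"dx": 0, "dy": 0, "dz": 0, "ax": 0, "ay": -0.123, "az": 0, "jaw": 0.6}, {"dx": 0, "dy": 0, "dz": 0, "ax": 0, "ay": -0.123, "az": 0, "jaw": 0.6}, {"dx": 0, "dy": 0, "dz": 0, "ax": 0, "ay": -0.123, "az": 0, "jaw": 0.6}]'

```text
clock: 4.92
eef_pos: [0.5825, 0.0948, 0.333]
ee_rot: [-1.566, 0.118, -0.126]
ft_force: [-0.2, 0.4, 0.4]
gripper_width: 0.051
```

jog_arm --plan '[{"dx": 0, "dy": 0, "dz": 0, "ax": 0, "ay": -0.12, "az": 0, "jaw": 0.6}, {"dx": 0, "dy": 0, "dz": 0, "ax": 0, "ay": 0, "az": 0, "jaw": 0.6}, {"dx": 0, "dy": 0, "dz": 0, "ax": 0, "ay": 0, "az": 0, "jaw": 0.6}]'

```text
clock: 5.17
eef_pos: [0.5826, 0.0949, 0.3331]
ee_rot: [-1.569, 0.031, -0.039]
ft_force: [0.3, -0.9, 0.1]
gripper_width: 0.0511
```

```bash
cat >> h.py <<'E'
def to(target,yaw):
    "tool shift (mm) after turning so that tool y is down and tool z at heading yaw+90deg; prints turn and shift"
    p,M,s=tool(); z=np.array([-np.sin(yaw),np.cos(yaw),0]); y=np.array([0,0,-1.]); T=np.stack([np.cross(y,z),y,z],1)
    print('TCP',p.round(4),'turn',R.from_matrix(M.T@T).as_rotvec().round(4),'shift',(T.T@(np.asarray(target)-p)*1e3).round(1),'w',round(s['gripper_width'],4),'F',np.round(s['ft_force'],1),'t',s['clock'],'j',np.round(s['joint_pos'],2))
E
python3 -c "
from h import *
to([.585,.140,.214],-.039)"
```

```text
TCP [0.5826 0.0949 0.3331] turn [-0.0015 -0.0056  0.0056] shift [  0.6 119.1  45.1] w 0.0511 F [ 0.3 -0.9  0.1] t 5.1667 j [0.05 0.41 0.4  1.55 0.   0.1 ]
```

jog_arm --plan '[{"dx": 0.6, "dy": 0, "dz": 23, "ax": 0, "ay": -0.0056, "az": 0.0056, "jaw": 0.6}, {"dx": 0, "dy": 0, "dz": 22.1, "ax": 0, "ay": 0, "az": 0, "jaw": 0.6}, {"dx": 0, "dy": 20, "dz": 0, "ax": 0, "ay": 0, "az": 0, "jaw": 0.6}, {"dx": 0, "dy": 25, "dz": 0, "ax": 0, "ay": 0, "az": 0, "jaw": 0.6}, {"dx": 0, "dy": 25, "dz": 0, "ax": 0, "ay": 0, "az": 0, "jaw": 0.6}, {"dx": 0, "dy": 20, "dz": 0, "ax": 0, "ay": 0, "az": 0, "jaw": 0.6}, {"dx": 0, "dy": 15, "dz": 0, "ax": 0, "ay": 0, "az": 0, "jaw": 0.6}, {"dx": 0, "dy": 10, "dz": 0, "ax": 0, "ay": 0, "az": 0, "jaw": 0.6}, {"dx": 0, "dy": 4, "dz": 0, "ax": 0, "ay": 0, "az": 0, "jaw": 0.6}, {"dx": 0, "dy": 0, "dz": 0, "ax": 0, "ay": 0, "az": 0, "jaw": 0.6}]'

```text
clock: 6.0
eef_pos: [0.5846, 0.1402, 0.2134]
ee_rot: [-1.569, 0.03, -0.028]
ft_force: [-0.6, 0.1, 0.8]
gripper_width: 0.0508
```

jog_arm --plan '[{"dx": 0, "dy": 0, "dz": 0, "ax": 0, "ay": 0, "az": 0, "jaw": 0.1}, {"dx": 0, "dy": 0, "dz": 0, "ax": 0, "ay": 0, "az": 0, "jaw": 0.1}, {"dx": 0, "dy": 0, "dz": 0, "ax": 0, "ay": 0, "az": 0, "jaw": 0.1}, {"dx": 0, "dy": 0, "dz": 0, "ax": 0, "ay": 0, "az": 0, "jaw": 0.1}, {"dx": 0, "dy": 0, "dz": 0, "ax": 0, "ay": 0, "az": 0, "jaw": 0.1}, {"dx": 0, "dy": 0, "dz": 0, "ax": 0, "ay": 0, "az": 0, "jaw": 0.1}]'

```text
clock: 6.5
eef_pos: [0.5859, 0.1407, 0.2156]
ee_rot: [-1.568, 0.026, -0.03]
ft_force: [-1.0, 1.5, 6.1]
gripper_width: 0.0131
```

jog_arm --plan '[{"dx": 0, "dy": -2, "dz": 2, "ax": 0, "ay": 0, "az": 0, "jaw": 0.1}, {"dx": 0, "dy": 0, "dz": 5, "ax": 0, "ay": 0, "az": 0, "jaw": 0.1}, {"dx": 0, "dy": 0, "dz": 6, "ax": 0, "ay": 0, "az": 0, "jaw": 0.1}, {"dx": 0, "dy": 0, "dz": 6, "ax": 0, "ay": 0, "az": 0, "jaw": 0.1}, {"dx": 0, "dy": 0, "dz": 6, "ax": 0, "ay": 0, "az": 0, "jaw": 0.1}, {"dx": 0, "dy": 0, "dz": 6, "ax": 0, "ay": 0, "az": 0, "jaw": 0.1}, {"dx": 0, "dy": 0, "dz": 4, "ax": 0, "ay": 0, "az": 0, "jaw": 0.1}, {"dx": 0, "dy": 0, "dz": 3, "ax": 0, "ay": 0, "az": 0, "jaw": 0.1}, {"dx": 0, "dy": 0, "dz": 0, "ax": 0, "ay": 0, "az": 0, "jaw": 0.1}, {"dx": 0, "dy": 0, "dz": 0, "ax": 0, "ay": 0, "az": 0, "jaw": 0.1}]'

```text
clock: 7.33
eef_pos: [0.5874, 0.1792, 0.2158]
ee_rot: [-1.568, 0.027, -0.029]
ft_force: [5.8, 0.5, -3.8]
gripper_width: 0.0137
```

jog_arm --plan '[{"dx": 0, "dy": 0, "dz": 2, "ax": 0, "ay": 0, "az": 0, "jaw": 0.1}, {"dx": 0, "dy": 0, "dz": 2, "ax": 0, "ay": 0, "az": 0, "jaw": 0.1}, {"dx": 0, "dy": 0, "dz": 2, "ax": 0, "ay": 0, "az": 0, "jaw": 0.1}, {"dx": 0, "dy": 0, "dz": 1, "ax": 0, "ay": 0, "az": 0, "jaw": 0.1}, {"dx": 0, "dy": 0, "dz": 0, "ax": 0, "ay": 0, "az": 0, "jaw": 0.1}]'

```text
clock: 7.75
eef_pos: [0.5876, 0.1857, 0.2158]
ee_rot: [-1.569, 0.027, -0.029]
ft_force: [5.3, -2.2, -4.1]
gripper_width: 0.0134
```

jog_arm --plan '[{"dx": 0, "dy": 0, "dz": 1, "ax": 0, "ay": 0, "az": 0, "jaw": 0.1}, {"dx": 0, "dy": 0, "dz": 1, "ax": 0, "ay": 0, "az": 0, "jaw": 0.1}, {"dx": 0, "dy": 0, "dz": 1, "ax": 0, "ay": 0, "az": 0, "jaw": 0.1}, {"dx": 0, "dy": 0, "dz": 0, "ax": 0, "ay": 0, "az": 0, "jaw": 0.1}]'

```text
clock: 8.08
eef_pos: [0.5877, 0.1877, 0.2158]
ee_rot: [-1.571, 0.027, -0.029]
ft_force: [4.9, -3.7, -3.6]
gripper_width: 0.0135
```

jog_arm --plan '[{"dx": 0, "dy": 0, "dz": 1, "ax": 0, "ay": 0, "az": 0, "jaw": 0.1}, {"dx": 0, "dy": 0, "dz": 1, "ax": 0, "ay": 0, "az": 0, "jaw": 0.1}, {"dx": 0, "dy": 0, "dz": 1, "ax": 0, "ay": 0, "az": 0, "jaw": 0.1}, {"dx": 0, "dy": 0, "dz": 0, "ax": 0, "ay": 0, "az": 0, "jaw": 0.1}]'

```text
clock: 8.42
eef_pos: [0.5877, 0.1877, 0.2157]
ee_rot: [-1.577, 0.029, -0.031]
ft_force: [4.7, -12.2, -3.4]
gripper_width: 0.0131
```

jog_arm --plan '[{"dx": 0, "dy": 0, "dz": -2.5, "ax": 0, "ay": 0, "az": 0, "jaw": 0.1}, {"dx": 0, "dy": 0, "dz": 0, "ax": 0, "ay": 0, "az": 0, "jaw": 0.5}, {"dx": 0, "dy": 0, "dz": 0, "ax": 0, "ay": 0, "az": 0, "jaw": 0.5}, {"dx": 0, "dy": 0, "dz": 0, "ax": 0, "ay": 0, "az": 0, "jaw": 0.5}, {"dx": 0, "dy": 0, "dz": 0, "ax": 0, "ay": 0, "az": 0, "jaw": 0.5}, {"dx": 0, "dy": -20, "dz": 0, "ax": 0, "ay": 0, "az": 0, "jaw": 0.5}, {"dx": 0, "dy": -30, "dz": 0, "ax": 0, "ay": 0, "az": 0, "jaw": 0.5}, {"dx": -20, "dy": -30, "dz": -20, "ax": 0, "ay": 0, "az": 0, "jaw": 0.5}, {"dx": -20, "dy": -20, "dz": -30, "ax": 0, "ay": 0, "az": 0, "jaw": 0.5}, {"dx": -20, "dy": -10, "dz": -30, "ax": 0, "ay": 0, "az": 0, "jaw": 0.5}, {"dx": 0, "dy": 0, "dz": 0, "ax": 0, "ay": 0, "az": 0, "jaw": 0.5}, {"dx": 0, "dy": 0, "dz": 0, "ax": 0, "ay": 0, "az": 0, "jaw": 0.5}]'

```text
clock: 9.42
eef_pos: [0.5236, 0.1102, 0.3278]
ee_rot: [-1.568, 0.027, -0.032]
ft_force: [-0.1, -0.5, -0.7]
gripper_width: 0.0424
```

```bash
python3 - <<'E'
from h import *
c=grab('wrist','w5'); p,M,s=tool(); print(p,M.round(4).tolist(),s['gripper_width'],s['ft_force'],s['clock'])
print(proj(c,[.583,.129,.206]),proj(c,[.583,.19,.236]))
i=c['color']; u,v=proj(c,[.583,.129,.206]).astype(int); x0=int(np.clip(u-150,0,340)); y0=int(np.clip(v-110,0,260)); print(x0,y0)
cv2.imwrite('pics/v5.png',cv2.resize(i[y0:y0+220,x0:x0+300],None,fx=2.6,fy=2.6,interpolation=cv2.INTER_CUBIC))
E
```

```text
[0.52388728 0.1109074  0.32669071] [[0.9993, 0.0014, 0.0363], [-0.0363, 0.0025, 0.9993], [0.0013, -1.0, 0.0026]] 0.04288457304184181 [-0.27285335 -0.46509461  0.40431719] 9.4667
[348.74161397 313.19031771] [443.87543325 330.80800319]
198 203
```

View pics/v5.png

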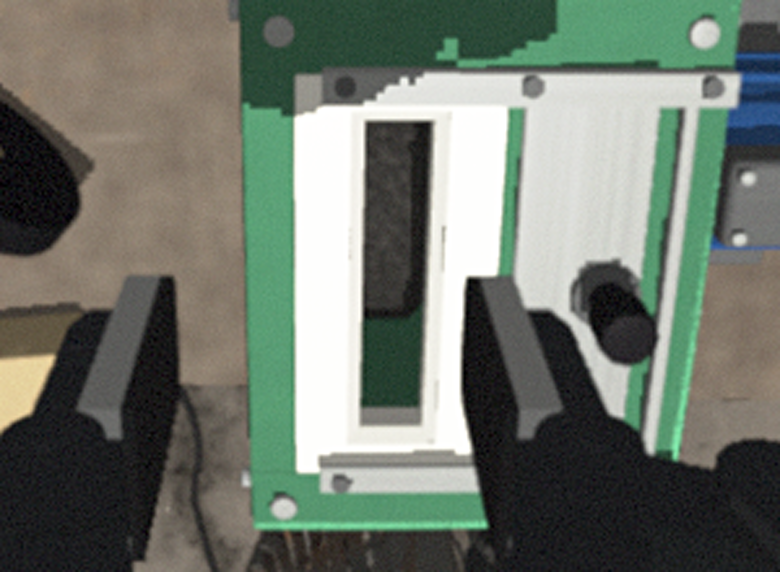

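The shutter is fully open. The window opening's outer corners in the crop are about (352,113), (450,113), (438,442) and (347,442), and the knob is at (627,340).

```bash
python3 - <<'E'
from h import *
c=load('w5'); f=lambda p,z:onz(c,p[0]/2.6+198,p[1]/2.6+203,z)[:2]
P=np.array([f(p,.206) for p in [(352,113),(450,113),(438,442),(347,442)]]); print(P.round(4).tolist(),'ctr',P.mean(0))
print('sizes',np.linalg.norm(P-np.roll(P,1,0),axis=1)); a=(P[0]+P[1]-P[2]-P[3]); print('yaw',np.arctan2(a[1],a[0]),'knob',f((627,340),.236))
Q=np.array([f(p,.206) for p in [(294,108),(505,108),(296,472),(250,108),(258,525)]]); print('insert/guard pts',Q.round(4).tolist())
# candidates of TCP systematic: camera extrinsic relative to tool
to([.507,-.311,.25],.04)
E
```

```text
[[0.5315, 0.1192], [0.5325, 0.145], [0.6355, 0.1421], [0.6343, 0.115]] ctr [0.58347922 0.13033669]
sizes [0.10291135 0.02582041 0.10308533 0.0270453 ]
yaw 3.1067598701494124 knob [0.58508413 0.18697271]
insert/guard pts [[0.5296, 0.1041], [0.5317, 0.1596], [0.6446, 0.0994], [0.5291, 0.0925], [0.664, 0.0868]]
TCP [0.5239 0.1109 0.3267] turn [-0.0025 -0.0763  0.0014] shift [ -33.7   76.7 -420.9] w 0.0429 F [-0.3 -0.5  0.4] t 9.4667 j [0.09 0.29 0.2  1.48 0.   0.13]
```

Window estimate: (0.583, 0.1297), yaw -0.037, and the opening measures 103 × 26 mm against 105 × 27. Next I'll move to view the rack.

jog_arm --plan '[{"dx": -4.9, "dy": 0, "dz": -35.3, "ax": 0, "ay": 0, "az": 0, "jaw": 0.5}, {"dx": -4.9, "dy": 0, "dz": -35.3, "ax": 0, "ay": 0, "az": 0, "jaw": 0.5}, {"dx": -4.9, "dy": 0, "dz": -35.3, "ax": 0, "ay": 0, "az": 0, "jaw": 0.5}, {"dx": -4.9, "dy": 0, "dz": -35.3, "ax": 0, "ay": 0, "az": 0, "jaw": 0.5}, {"dx": -4.9, "dy": 0, "dz": -35.3, "ax": 0, "ay": 0, "az": 0, "jaw": 0.5}, {"dx": -4.9, "dy": 0, "dz": -35.3, "ax": 0, "ay": 0, "az": 0, "jaw": 0.5}, {"dx": -4.9, "dy": 0, "dz": -35.3, "ax": 0, "ay": 0, "az": 0, "jaw": 0.5}, {"dx": -4.9, "dy": 0, "dz": -35.3, "ax": 0, "ay": 0, "az": 0, "jaw": 0.5}, {"dx": -4.9, "dy": 0, "dz": -35.3, "ax": 0, "ay": 0, "az": 0, "jaw": 0.5}, {"dx": -4.9, "dy": 0, "dz": -35.3, "ax": 0, "ay": 0, "az": 0, "jaw": 0.5}, {"dx": -4.9, "dy": 0, "dz": -35.3, "ax": 0, "ay": 0, "az": 0, "jaw": 0.5}, {"dx": -4.9, "dy": 0, "dz": -35.3, "ax": 0, "ay": 0, "az": 0, "jaw": 0.5}]'

```text
clock: 10.47
eef_pos: [0.4505, -0.3114, 0.3241]
ee_rot: [-1.567, 0.028, -0.026]
ft_force: [1.4, 0.4, -0.2]
gripper_width: 0.0423
```

jog_arm --plan '[{"dx": 0, "dy": 20, "dz": 0, "ax": 0, "ay": 0, "az": 0, "jaw": 0.5}, {"dx": 0, "dy": 25, "dz": 0, "ax": 0, "ay": 0, "az": 0, "jaw": 0.5}, {"dx": 0, "dy": 25, "dz": 0, "ax": 0, "ay": 0, "az": 0, "jaw": 0.5}, {"dx": 0, "dy": 0, "dz": 0, "ax": 0, "ay": 0, "az": 0, "jaw": 0.5}, {"dx": 0, "dy": 0, "dz": 0, "ax": 0, "ay": 0, "az": 0, "jaw": 0.5}]'

```text
clock: 10.88
eef_pos: [0.4496, -0.3088, 0.2533]
ee_rot: [-1.565, 0.03, -0.024]
ft_force: [0.0, 0.5, 1.0]
gripper_width: 0.0427
```

```bash
python3 - <<'E'
from h import *
c=grab('wrist','w6'); p,M,s=tool(); print(p,M.round(4).tolist(),s['gripper_width'],s['ft_force'],s['clock'])
u,v=proj(c,[.507,-.306,.105]);print(u,v)
i=c['color']; x0=int(np.clip(u-150,0,340)); y0=int(np.clip(v-110,0,260)); print(x0,y0)
cv2.imwrite('pics/v6.png',cv2.resize(i[y0:y0+220,x0:x0+300],None,fx=2.6,fy=2.6,interpolation=cv2.INTER_CUBIC))
E
```

```text
[ 0.45048919 -0.30965414  0.25515402] [[0.9994, -0.0009, 0.0346], [-0.0346, 0.0029, 0.9994], [-0.001, -1.0, 0.0029]] 0.04302580537337494 [ 0.42937541 -0.37123344  1.06050389] 10.9333
325.3954801209671 297.02284392091445
175 187
```

View pics/v6.png

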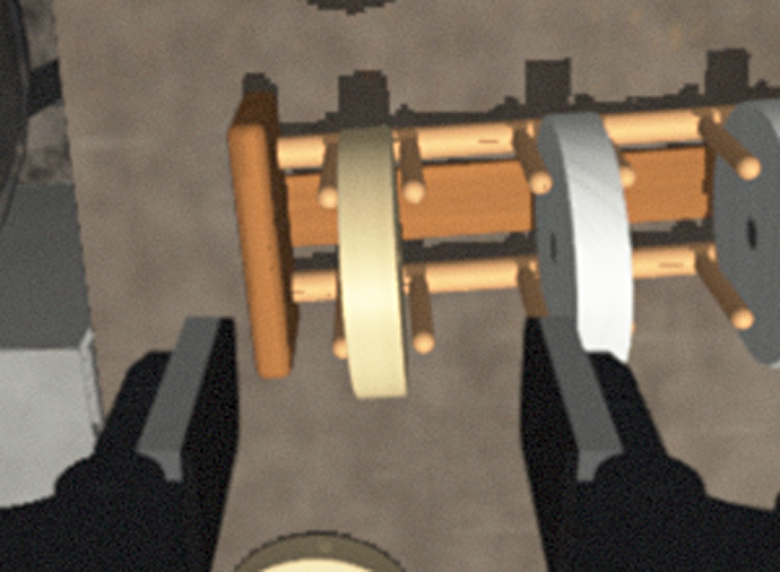

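The brass rim is at crop x 341–400 (mid 370,265), between four peg tops at (330,195), (413,190), (342,348) and (424,342).

```bash
python3 - <<'E'
from h import *
c=load('w6'); f=lambda p,z:onz(c,p[0]/2.6+175,p[1]/2.6+187,z)[:2]
P=np.array([f(p,.07) for p in [(330,195),(413,190),(424,342),(342,348)]]); print(P.round(4).tolist(),'ctr',P.mean(0),'sizes',np.linalg.norm(P-np.roll(P,1,0),axis=1).round(4))
a=P[2]+P[3]-P[0]-P[1]; print('yaw',np.arctan2(a[1],a[0]))
Q=np.array([f(p,.07) for p in [(540,183),(750,167),(743,318)]]);print(Q.round(4).tolist()); d=Q[1]-Q[0]; print('yaw2',np.arctan2(-d[0],d[1]),'peg pitch',np.linalg.norm(d))
d=Q[2]-P[2]; print('yaw3',np.arctan2(-d[0],d[1]),np.linalg.norm(d))
print('rim top',[f((x,265),.105).round(4) for x in (341,370,400)])
e=[f(p,.105) for p in [(369,200),(371,265),(373,300)]]; print(np.round(e,4).tolist())
E
```

```text
[[0.49, -0.3249], [0.4892, -0.2977], [0.5452, -0.2952], [0.5465, -0.3236]] ctr [ 0.51771246 -0.31032816] sizes [0.0565 0.0273 0.056  0.0284]
yaw 0.033834649498148794
[[0.4883, -0.256], [0.4854, -0.1862], [0.5409, -0.1842]]
yaw2 0.0422981564651991 peg pitch 0.0697913243698151
yaw3 0.03909459939922661 0.1110846341897684
rim top [array([ 0.4995, -0.3208]), array([ 0.4998, -0.3121]), array([ 0.5002, -0.3031])]
[[0.479, -0.3116], [0.4998, -0.3118], [0.5114, -0.3116]]
```

```bash
python3 -c "
from h import *
to([.5177,-.311,.078],.039)"
```

```text
TCP [ 0.4505 -0.3097  0.2552] turn [-0.0029 -0.0736 -0.0009] shift [ 67.1 177.2  -4. ] w 0.043 F [ 0.4 -0.4  1.1] t 10.9333 j [-0.72  0.32  0.05  1.31  0.   -0.68]
```

jog_arm --plan '[{"dx": 0, "dy": 0, "dz": 0, "ax": -0.003, "ay": -0.0736, "az": -0.001, "jaw": 0.5}, {"dx": 33, "dy": 0, "dz": -2, "ax": 0, "ay": 0, "az": 0, "jaw": 0.5}, {"dx": 34, "dy": 0, "dz": -2, "ax": 0, "ay": 0, "az": 0, "jaw": 0.5}, {"dx": 0, "dy": 30, "dz": 0, "ax": 0, "ay": 0, "az": 0, "jaw": 0.5}, {"dx": 0, "dy": 35, "dz": 0, "ax": 0, "ay": 0, "az": 0, "jaw": 0.5}, {"dx": 0, "dy": 35, "dz": 0, "ax": 0, "ay": 0, "az": 0, "jaw": 0.5}, {"dx": 0, "dy": 20, "dz": 0, "ax": 0, "ay": 0, "az": 0, "jaw": 0.5}, {"dx": 0, "dy": 0, "dz": 0, "ax": 0, "ay": 0, "az": 0, "jaw": 0.5}, {"dx": 0, "dy": 0, "dz": 0, "ax": 0, "ay": 0, "az": 0, "jaw": 0.5}]'

```text
clock: 11.68
eef_pos: [0.5179, -0.3117, 0.1362]
ee_rot: [-1.572, -0.031, 0.029]
ft_force: [0.4, 0.3, 0.0]
gripper_width: 0.0428
```

```bash
python3 -c "
from h import *
to([.5177,-.311,.078],.039)"
```

```text
TCP [ 0.5179 -0.3117  0.1362] turn [ 0.0013 -0.0004  0.0011] shift [-0.2 58.2  0.8] w 0.0428 F [0.4 0.3 0. ] t 11.6833 j [-0.65  0.48 -0.02  1.08 -0.   -0.69]
```

jog_arm --plan '[{"dx": 0, "dy": 20, "dz": 0.7, "ax": 0, "ay": 0, "az": 0, "jaw": 0.5}, {"dx": 0, "dy": 20, "dz": 0, "ax": 0, "ay": 0, "az": 0, "jaw": 0.5}, {"dx": 0, "dy": 12, "dz": 0, "ax": 0, "ay": 0, "az": 0, "jaw": 0.5}, {"dx": 0, "dy": 6, "dz": 0, "ax": 0, "ay": 0, "az": 0, "jaw": 0.5}, {"dx": 0, "dy": 0, "dz": 0, "ax": 0, "ay": 0, "az": 0, "jaw": 0.5}, {"dx": 0, "dy": 0, "dz": 0, "ax": 0, "ay": 0, "az": 0, "jaw": 0.5}, {"dx": 0, "dy": 0, "dz": 0, "ax": 0, "ay": 0, "az": 0, "jaw": 0.0}, {"dx": 0, "dy": 0, "dz": 0, "ax": 0, "ay": 0, "az": 0, "jaw": 0.0}, {"dx": 0, "dy": 0, "dz": 0, "ax": 0, "ay": 0, "az": 0, "jaw": 0.0}, {"dx": 0, "dy": 0, "dz": 0, "ax": 0, "ay": 0, "az": 0, "jaw": 0.0}, {"dx": 0, "dy": 0, "dz": 0, "ax": 0, "ay": 0, "az": 0, "jaw": 0.0}, {"dx": 0, "dy": 0, "dz": 0, "ax": 0, "ay": 0, "az": 0, "jaw": 0.0}]'

```text
clock: 12.68
eef_pos: [0.5184, -0.3117, 0.0792]
ee_rot: [-1.573, -0.033, 0.027]
ft_force: [-0.3, 1.5, 5.8]
gripper_width: 0.016
```

```bash
python3 -c "
from h import *
to([.5177,-.311,.078],.039)"
```

```text
TCP [ 0.5184 -0.3117  0.0792] turn [ 0.0025 -0.001   0.0036] shift [-0.6  1.2  0.7] w 0.016 F [-0.3  1.5  5.8] t 12.6833 j [-0.65  0.52 -0.11  0.94  0.   -0.68]
```

jog_arm --plan '[{"dx": 0, "dy": -5, "dz": 0, "ax": 0, "ay": 0, "az": 0, "jaw": 0}, {"dx": 0, "dy": -12, "dz": 0, "ax": 0, "ay": 0, "az": 0, "jaw": 0}, {"dx": 0, "dy": -18, "dz": 0, "ax": 0, "ay": 0, "az": 0, "jaw": 0}, {"dx": 0, "dy": -22, "dz": 0, "ax": 0, "ay": 0, "az": 0, "jaw": 0}, {"dx": 0, "dy": -25, "dz": 0, "ax": 0, "ay": 0, "az": 0, "jaw": 0}, {"dx": 0, "dy": -25, "dz": 0, "ax": 0, "ay": 0, "az": 0, "jaw": 0}, {"dx": 0, "dy": -25, "dz": 0, "ax": 0, "ay": 0, "az": 0, "jaw": 0}, {"dx": 0, "dy": -25, "dz": 0, "ax": 0, "ay": 0, "az": 0, "jaw": 0}, {"dx": 0, "dy": -25, "dz": 0, "ax": 0, "ay": 0, "az": 0, "jaw": 0}, {"dx": 0, "dy": -25, "dz": 0, "ax": 0, "ay": 0, "az": 0, "jaw": 0}, {"dx": 0, "dy": -18, "dz": 0, "ax": 0, "ay": 0, "az": 0, "jaw": 0}, {"dx": 0, "dy": -8, "dz": 0, "ax": 0, "ay": 0, "az": 0, "jaw": 0}]'

```text
clock: 13.68
eef_pos: [0.517, -0.311, 0.312]
ee_rot: [-1.572, -0.031, 0.029]
ft_force: [1.2, -0.7, -7.4]
gripper_width: 0.0162
```

```bash
python3 -c "
from h import *
to([.5835,.130,.305],-.037)"
```

```text
TCP [ 0.517 -0.311  0.312] turn [0.0018 0.0748 0.0016] shift [ 50.1   7.  443.2] w 0.0162 F [ 1.2 -0.7 -7.4] t 13.6833 j [-0.65  0.44  0.38  1.51 -0.   -0.68]
```

jog_arm --plan '[{"dx": 0, "dy": 0, "dz": 0, "ax": 0.002, "ay": 0.0748, "az": 0.0016, "jaw": 0}, {"dx": 1.5, "dy": 0, "dz": 12, "ax": 0, "ay": 0, "az": 0, "jaw": 0}, {"dx": 2.5, "dy": 0, "dz": 22, "ax": 0, "ay": 0, "az": 0, "jaw": 0}, {"dx": 3.1, "dy": 0, "dz": 28, "ax": 0, "ay": 0, "az": 0, "jaw": 0}, {"dx": 3.1, "dy": 0, "dz": 28, "ax": 0, "ay": 0, "az": 0, "jaw": 0}, {"dx": 3.1, "dy": 0, "dz": 28, "ax": 0, "ay": 0, "az": 0, "jaw": 0}, {"dx": 3.1, "dy": 0, "dz": 28, "ax": 0, "ay": 0, "az": 0, "jaw": 0}, {"dx": 3.1, "dy": 0, "dz": 28, "ax": 0, "ay": 0, "az": 0, "jaw": 0}, {"dx": 3.1, "dy": 0, "dz": 28, "ax": 0, "ay": 0, "az": 0, "jaw": 0}, {"dx": 3.1, "dy": 0, "dz": 28, "ax": 0, "ay": 0, "az": 0, "jaw": 0}, {"dx": 3.1, "dy": 0, "dz": 28, "ax": 0, "ay": 0, "az": 0, "jaw": 0}, {"dx": 3.1, "dy": 0, "dz": 28, "ax": 0, "ay": 0, "az": 0, "jaw": 0}]'

```text
clock: 14.68
eef_pos: [0.5581, -0.0243, 0.3084]
ee_rot: [-1.569, 0.032, -0.024]
ft_force: [0.8, -0.6, -9.2]
gripper_width: 0.0162
```

jog_arm --plan '[{"dx": 3.1, "dy": 0, "dz": 28, "ax": 0, "ay": 0, "az": 0, "jaw": 0}, {"dx": 3.1, "dy": 0, "dz": 28, "ax": 0, "ay": 0, "az": 0, "jaw": 0}, {"dx": 3.1, "dy": 0, "dz": 25, "ax": 0, "ay": 0, "az": 0, "jaw": 0}, {"dx": 3.1, "dy": 0, "dz": 20, "ax": 0, "ay": 0, "az": 0, "jaw": 0}, {"dx": 3.1, "dy": 0, "dz": 15, "ax": 0, "ay": 0, "az": 0, "jaw": 0}, {"dx": 0, "dy": 0, "dz": 8, "ax": 0, "ay": 0, "az": 0, "jaw": 0}, {"dx": 0, "dy": 0, "dz": 0, "ax": 0, "ay": 0, "az": 0, "jaw": 0}, {"dx": 0, "dy": 0, "dz": 0, "ax": 0, "ay": 0, "az": 0, "jaw": 0}]'

```text
clock: 15.35
eef_pos: [0.5787, 0.0967, 0.3094]
ee_rot: [-1.571, 0.031, -0.026]
ft_force: [0.2, -0.9, -9.1]
gripper_width: 0.0158
```

```bash
python3 - <<'E'
from h import *
to([.5835,.130,.280],-.037)
c=grab('wrist','w7')
i=c['color']; cv2.imwrite('pics/v7.png',cv2.resize(i[180:430,170:490],None,fx=2.4,fy=2.4,interpolation=cv2.INTER_CUBIC))
E
```

```text
TCP [0.5787 0.0967 0.3094] turn [ 0.0006  0.001  -0.0033] shift [ 3.6 29.4 33.4] w 0.0158 F [ 0.2 -0.9 -9.1] t 15.35 j [ 0.06  0.41  0.32  1.49 -0.    0.09]
```

View pics/v7.png

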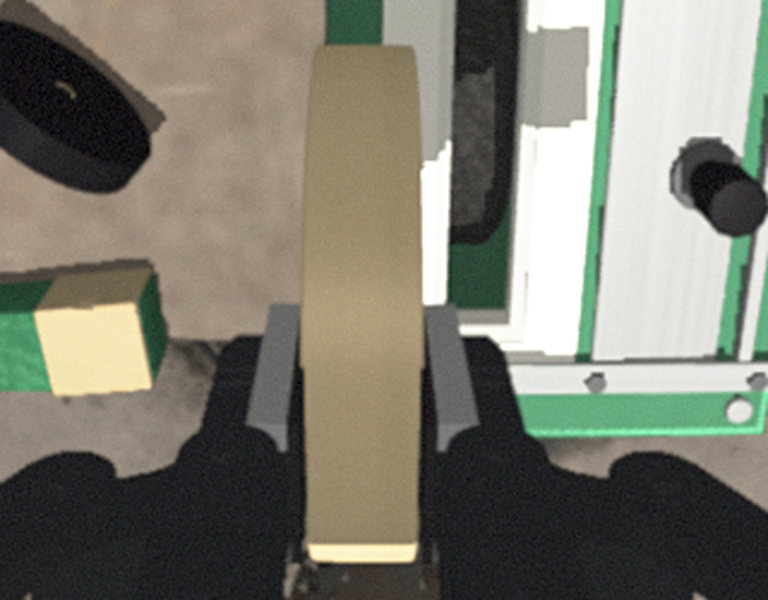

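The disc is held squarely, with its rim mid at crop x≈362 between the fingers and its silhouette top at (365,45). I'll check its offset along x from the tangent ray, and its offset across in y.

```bash
python3 - <<'E'
from h import *
c=load('w7'); p=np.array([.5787,.0967,.3094]); y=-.037
ex=np.array([np.cos(y),np.sin(y),0]); ey=np.array([-np.sin(y),np.cos(y),0]); ez=np.array([0,0,1.])
o,w=ray(c,365/2.4+170,45/2.4+180); a=np.array([(o-p)@ex,(o-p)@ez]); d=np.array([w@ex,w@ez]); d/=np.linalg.norm(d); n=np.array([d[1],-d[0]])
for cz in (-.020,-.021,-.022):
    # n.(C-a)=±r
    for s in (1,-1): print(cz,s,'cx mm',1e3*((s*.0465-n[1]*(cz-a[1]))/n[0]+a[0]))
# lateral: intersect rays of rim mid with top plane z=TCP+.0255
for px in [(302,300),(421,300),(361.5,300)]:
    q=onz(c,px[0]/2.4+170,px[1]/2.4+180,p[2]+.02)-p; print('rim',(q@ex*1e3).round(1),(q@ey*1e3).round(1))
# window left edges again: lead-in inner/bottom
for px in [(525,60),(525,325),(522,341)]: 
    q=onz(c,px[0]/2.4+170,px[1]/2.4+180,.206); print('win',q.round(4))
E
```

```text
-0.02 1 cx mm -94.4191537472642
-0.02 -1 cx mm 0.4914621874827496
-0.021 1 cx mm -94.21541229042163
-0.021 -1 cx mm 0.6952036443253207
-0.022 1 cx mm -94.01167083357906
-0.022 -1 cx mm 0.8989451011678917
rim -19.2 -8.1
rim -19.2 8.5
rim -19.2 0.2
win [0.5541 0.1399 0.206 ]
win [0.6303 0.1412 0.206 ]
win [0.6354 0.1405 0.206 ]
```

jog_arm --plan '[{"dx": 1, "dy": 0, "dz": 12, "ax": 0, "ay": 0, "az": -0.003, "jaw": 0}, {"dx": 1, "dy": 0, "dz": 15, "ax": 0, "ay": 0, "az": 0, "jaw": 0}, {"dx": 0.6, "dy": 0, "dz": 6, "ax": 0, "ay": 0, "az": 0, "jaw": 0}, {"dx": 0, "dy": 8, "dz": 0, "ax": 0, "ay": 0, "az": 0, "jaw": 0}, {"dx": 0, "dy": 12, "dz": 0, "ax": 0, "ay": 0, "az": 0, "jaw": 0}, {"dx": 0, "dy": 4, "dz": 0, "ax": 0, "ay": 0, "az": 0, "jaw": 0}, {"dx": 0, "dy": 0, "dz": 0, "ax": 0, "ay": 0, "az": 0, "jaw": 0}, {"dx": 0, "dy": 0, "dz": 0, "ax": 0, "ay": 0, "az": 0, "jaw": 0}]'

```text
clock: 16.07
eef_pos: [0.583, 0.1291, 0.2862]
ee_rot: [-1.57, 0.029, -0.03]
ft_force: [0.1, -0.2, -8.8]
gripper_width: 0.0155
```

```bash
python3 - <<'E'
from h import *
to([.5825,.1295,.256],-.037)
grab('top','t8'); grab('side','s8')
E
```

```text
TCP [0.583  0.1291 0.2862] turn [-0.0002 -0.0007  0.001 ] shift [-0.5 30.2  0.3] w 0.0155 F [ 0.1 -0.2 -8.8] t 16.0667 j [ 0.11  0.42  0.29  1.44 -0.    0.15]
```

jog_arm --plan '[{"dx": -0.4, "dy": 4, "dz": 0.3, "ax": 0, "ay": 0, "az": 0, "jaw": 0}, {"dx": 0, "dy": 5, "dz": 0, "ax": 0, "ay": 0, "az": 0, "jaw": 0}, {"dx": 0, "dy": 5, "dz": 0, "ax": 0, "ay": 0, "az": 0, "jaw": 0}, {"dx": 0, "dy": 5, "dz": 0, "ax": 0, "ay": 0, "az": 0, "jaw": 0}, {"dx": 0, "dy": 5, "dz": 0, "ax": 0, "ay": 0, "az": 0, "jaw": 0}, {"dx": 0, "dy": 2, "dz": 0, "ax": 0, "ay": 0, "az": 0, "jaw": 0}, {"dx": 0, "dy": 0, "dz": 0, "ax": 0, "ay": 0, "az": 0, "jaw": 0}, {"dx": 0, "dy": 0, "dz": 0, "ax": 0, "ay": 0, "az": 0, "jaw": 0}]'

```text
clock: 16.83
eef_pos: [0.5826, 0.1299, 0.2601]
ee_rot: [-1.571, 0.028, -0.03]
ft_force: [-0.1, -1.8, -10.2]
gripper_width: 0.0164
```

jog_arm --plan '[{"dx": 0, "dy": 3, "dz": 0, "ax": 0, "ay": 0, "az": 0, "jaw": 0}, {"dx": 0, "dy": 3, "dz": 0, "ax": 0, "ay": 0, "az": 0, "jaw": 0}, {"dx": 0, "dy": 3, "dz": 0, "ax": 0, "ay": 0, "az": 0, "jaw": 0}, {"dx": 0, "dy": 3, "dz": 0, "ax": 0, "ay": 0, "az": 0, "jaw": 0}, {"dx": 0, "dy": 3, "dz": 0, "ax": 0, "ay": 0, "az": 0, "jaw": 0}, {"dx": 0, "dy": 3, "dz": 0, "ax": 0, "ay": 0, "az": 0, "jaw": 0}, {"dx": 0, "dy": 0, "dz": 0, "ax": 0, "ay": 0, "az": 0, "jaw": 0}, {"dx": 0, "dy": 0, "dz": 0, "ax": 0, "ay": 0, "az": 0, "jaw": 0}]'

```text
clock: 17.5
eef_pos: [0.583, 0.13, 0.242]
ee_rot: [-1.57, 0.028, -0.03]
ft_force: [0.8, -3.7, -9.4]
gripper_width: 0.0163
```

jog_arm --plan '[{"dx": 0, "dy": 0, "dz": -0.8, "ax": 0, "ay": 0, "az": 0, "jaw": 0}, {"dx": 0, "dy": 3, "dz": 0, "ax": 0, "ay": 0, "az": 0, "jaw": 0}, {"dx": 0, "dy": 3, "dz": 0, "ax": 0, "ay": 0, "az": 0, "jaw": 0}, {"dx": 0, "dy": 3, "dz": 0, "ax": 0, "ay": 0, "az": 0, "jaw": 0}, {"dx": 0, "dy": 2, "dz": 0, "ax": 0, "ay": 0, "az": 0, "jaw": 0}, {"dx": 0, "dy": 0, "dz": 0, "ax": 0, "ay": 0, "az": 0, "jaw": 0}, {"dx": 0, "dy": 0, "dz": 0, "ax": 0, "ay": 0, "az": 0, "jaw": 0}]'

```text
clock: 18.08
eef_pos: [0.5828, 0.1298, 0.2313]
ee_rot: [-1.569, 0.027, -0.03]
ft_force: [-0.3, 0.6, -9.7]
gripper_width: 0.016
```

Clear in the throat with no side force. Now down to contact.

jog_arm --plan '[{"dx": 0, "dy": 2, "dz": 0, "ax": 0, "ay": 0, "az": 0, "jaw": 0}, {"dx": 0, "dy": 2, "dz": 0, "ax": 0, "ay": 0, "az": 0, "jaw": 0}, {"dx": 0, "dy": 1, "dz": 0, "ax": 0, "ay": 0, "az": 0, "jaw": 0}, {"dx": 0, "dy": 0, "dz": 0, "ax": 0, "ay": 0, "az": 0, "jaw": 0}, {"dx": 0, "dy": 0, "dz": 0, "ax": 0, "ay": 0, "az": 0, "jaw": 0}]'

```text
clock: 18.5
eef_pos: [0.5831, 0.1295, 0.2266]
ee_rot: [-1.57, 0.027, -0.031]
ft_force: [0.5, -0.4, -8.8]
gripper_width: 0.0158
```

jog_arm --plan '[{"dx": 0, "dy": 1, "dz": 0, "ax": 0, "ay": 0, "az": 0, "jaw": 0}, {"dx": 0, "dy": 1, "dz": 0, "ax": 0, "ay": 0, "az": 0, "jaw": 0}, {"dx": 0, "dy": 0, "dz": 0, "ax": 0, "ay": 0, "az": 0, "jaw": 0}, {"dx": 0, "dy": 0, "dz": 0, "ax": 0, "ay": 0, "az": 0, "jaw": 0}]'

```text
clock: 18.83
eef_pos: [0.5831, 0.1295, 0.2246]
ee_rot: [-1.57, 0.027, -0.031]
ft_force: [-0.3, 0.1, -8.9]
gripper_width: 0.0162
```

jog_arm --plan '[{"dx": 0, "dy": 1, "dz": 0, "ax": 0, "ay": 0, "az": 0, "jaw": 0}, {"dx": 0, "dy": 0.5, "dz": 0, "ax": 0, "ay": 0, "az": 0, "jaw": 0}, {"dx": 0, "dy": 0, "dz": 0, "ax": 0, "ay": 0, "az": 0, "jaw": 0}, {"dx": 0, "dy": 0, "dz": 0, "ax": 0, "ay": 0, "az": 0, "jaw": 0}]'

```text
clock: 19.17
eef_pos: [0.5833, 0.1295, 0.2233]
ee_rot: [-1.57, 0.027, -0.031]
ft_force: [0.1, -0.1, -8.2]
gripper_width: 0.0165
```

jog_arm --plan '[{"dx": 0, "dy": 1, "dz": 0, "ax": 0, "ay": 0, "az": 0, "jaw": 0}, {"dx": 0, "dy": 0.5, "dz": 0, "ax": 0, "ay": 0, "az": 0, "jaw": 0}, {"dx": 0, "dy": 0, "dz": 0, "ax": 0, "ay": 0, "az": 0, "jaw": 0}, {"dx": 0, "dy": 0, "dz": 0, "ax": 0, "ay": 0, "az": 0, "jaw": 0}]'

```text
clock: 19.5
eef_pos: [0.5836, 0.1295, 0.2228]
ee_rot: [-1.57, 0.026, -0.032]
ft_force: [-2.1, 0.4, 1.0]
gripper_width: 0.0158
```

jog_arm --plan '[{"dx": 0, "dy": 1, "dz": 0, "ax": 0, "ay": 0, "az": 0, "jaw": 0}, {"dx": 0, "dy": 1, "dz": 0, "ax": 0, "ay": 0, "az": 0, "jaw": 0}, {"dx": 0, "dy": 1, "dz": 0, "ax": 0, "ay": 0, "az": 0, "jaw": 0}, {"dx": 0, "dy": 0, "dz": 0, "ax": 0, "ay": 0, "az": 0, "jaw": 0}, {"dx": 0, "dy": 0, "dz": 0, "ax": 0, "ay": 0, "az": 0, "jaw": 0}]'

```text
clock: 19.92
eef_pos: [0.5837, 0.1295, 0.2197]
ee_rot: [-1.57, 0.026, -0.032]
ft_force: [-2.5, -1.1, 5.4]
gripper_width: 0.0159
```

jog_arm --plan '[{"dx": 0, "dy": 1, "dz": 0, "ax": 0, "ay": 0, "az": 0, "jaw": 0}, {"dx": 0, "dy": 1, "dz": 0, "ax": 0, "ay": 0, "az": 0, "jaw": 0}, {"dx": 0, "dy": 0, "dz": 0, "ax": 0, "ay": 0, "az": 0, "jaw": 0}, {"dx": 0, "dy": 0, "dz": 0, "ax": 0, "ay": 0, "az": 0, "jaw": 0}, {"dx": 0, "dy": 0, "dz": 0, "ax": 0, "ay": 0, "az": 0, "jaw": 0}, {"dx": 0, "dy": 0, "dz": 0, "ax": 0, "ay": 0, "az": 0, "jaw": 0}]'

```text
clock: 20.42
eef_pos: [0.5837, 0.1296, 0.2181]
ee_rot: [-1.57, 0.025, -0.033]
ft_force: [-3.4, -0.4, 7.1]
gripper_width: 0.016
```

```bash
python3 - <<'E'
from h import *
to([.5835,.1297,.218],-.037); c=grab('side','s9'); c2=grab('top','t9'); to([.5835,.1297,.218],-.037)
u,v=proj(c,[.583,.13,.22]).astype(int); a=c['color'][v-110:v+110,u-110:u+110]
b=c2['color'][180:330,110:470]
o=np.zeros((440,800,3),np.uint8); o[:,:440]=cv2.resize(a,(440,440)); o[:150,440:800]=b; cv2.imwrite('pics/v9.png',o)
E
```

```text
TCP [0.5837 0.1296 0.2181] turn [-0.0011  0.0001  0.0047] shift [-0.2  0.1  0.1] w 0.016 F [-3.4 -0.4  7.1] t 20.4167 j [0.11 0.42 0.12 1.26 0.   0.15]
TCP [0.5837 0.1296 0.2181] turn [-0.0011  0.0001  0.0047] shift [-0.2  0.1  0.1] w 0.0162 F [-3.3 -0.2  7. ] t 20.5167 j [0.11 0.42 0.12 1.26 0.   0.15]
```

View pics/v9.png

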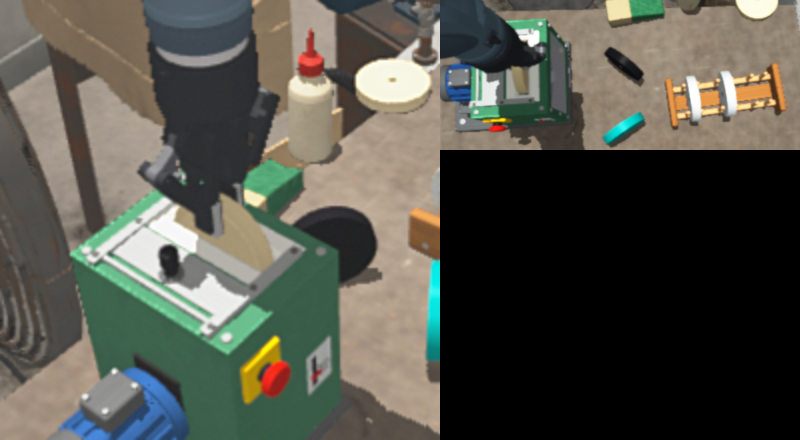

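The disc stands in the window, held, with the shutter open and knob clear (171,262). The two aluminium discs are still in the rack at (694,98) and (728,92). I'm handing in.

```bash
python3 -c "
from h import *
print(sign_off())"
```

```text
the job is handed in; nothing more can be done
None
```

I slid the shutter open to its stop, took the brass disc from the rack, lowered it edge-on through the window and pressed it on the wheel. I handed in at 20.5 s, still gripping the disc; `sign_off()` gives no verdict, so I have not seen the result.

**Last checks**
- **Position:** the disc is within about 1 mm of my window estimate in plan and square to about 0.005 rad.
- **Force:** the wheel carries about 16 N, from +7 N at the wrist against -9 N for the disc's weight alone.
- **Wheel sink:** about 4.5–5 mm, from both the force and the 5 mm the tool went down after first contact. The stop is at 10 mm.
- **Scene:** the final images show both aluminium discs in the rack, the shutter open, and the bar and bottle where they were.

**What disagreed or went wrong**
- **Refused moves:** the first two move calls were refused because the rows left out fields.
- **Joint limit:** joint 6 reached its limit on the way to the shutter, so I turned the tool half round.
- **Contact height:** the wheel was touched about 2 mm lower than the tool height predicted. That puts the disc's centre 7–9 mm below the guard top, inside the 3–13 mm band.
- **Side force:** a small force of about 3 N along x remains.
- **Window estimates:** the camera measurements of the window's centre differed by up to 3 mm in x and 2 mm in y.

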